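# Walk the balance home to its stop and set the check weight on it

## Robot

A 6-joint arm with a two-finger parallel gripper is mounted at the origin on the work surface. World frame = base frame: x ahead of the robot, y to its left, z up, the work surface at z = 0. Lengths are in m, angles in rad, forces in N, time in s.
With the tool pointing down it reaches from about 0.25 to 0.775 m from the base axis. Payload 8.9 kg.
Tool frame: the origin (TCP) lies at the very end of the fingers, on their centre line; the grasp point (between the pads) lies manip.grasp_offset behind it (manip.grasp_offset is the distance from the TCP to the grasp point, in m); x points along the fingers, z is the direction in which the jaws open and shut, and the axes are right-handed (so a half turn about x gives the same grasp; the last joint's range is limited). The gripper opens to 85 mm and grips with 20 to 120 N. Pads are 22 mm wide; open, the fingers measure 114 mm over their backs; the gripper's body (76 mm by 85 mm) begins 54 mm behind the grasp point. The pads swing forward as they close: fully open they stand 13 mm farther back than shut.
Start: joints at [0.999, 0.291, -0.153, 1.127, 0, 1.431], TCP at [0.22, 0.477, 0.231] pointing down, gripper open.
Joint ranges: [-2.52, 2.52], [-0.91, 1.74], [-1.3, 1.37], [-1.96, 2.02], [-1.52, 1.47], [-3.14, 3.14]. Speed limits (rad/s): [2.22, 2.22, 2.79, 3.14, 3.14, 3.14].

## Interface

Orientations are given as a unit quaternion [x, y, z, w].
In Python, from plant import manip, eyes, finish_job gives the robot as it stands.
- The arm moves only by the tool arm_command, never from a script. Its argument "commands" is a list of rows, each an object of numbers: "dx", "dy", "dz": the shift along the tool's x, y, z in mm; "ax", "ay", "az": the turn, a rotation vector about the tool's x, y, z in rad; "hand": the opening, from -1 (shut) to 1 (fully open), so that 0 is half open. A call has exactly 8 rows; each row is the pose to reach, as a shift and turn from the pose commanded when the call began, along the tool's axes at that moment; what a row does not reach only later rows make up. A row lasts 1/10 s, in which the tool goes at most 50 mm and 8.59 degrees, less where a joint would pass 70% of its speed; a pose out of reach is approached as far as the arm can. A call with a gripper value outside its range is refused whole. The fingers move at their own pace and stop on an object; "grip_force" is the grip in N (left out, the last holds). Time passes only in rows, so rows that repeat a pose let the fingers close, or fill a call up. It gives the time, the measured TCP pose, the force and the opening at its end, in the units of the state.
- manip.read_state(): the state, without advancing time (a new reading comes with each control period).
- eyes.snapshot(name): name is "side" or "top" or "wrist"; returns the picture (480x640x3 uint8, blue, green, red); there is no depth.
- eyes.calibration(name): a dict with "K" (3x3 intrinsics, pixels), "R" (3x3) and "t" (3): a world point X has camera coordinates R X + t. Camera axes: x right, y down, z forward; pixel columns grow to the right and rows downward; lengths in m; the calibration is good to about 2 mm. A picture is of the moment at which its call begins: read the wrist's pose just before it. calibration takes no time and is no camera call; for the wrist camera it gives the pose at the moment of the call.
- finish_job(): hands the job in, once; it reports no verdict.
The state is a dict: "time_s": time; "q": joint angles; "qd": joint speeds; "tau": joint torques, N m; "eef_pos": TCP position; "orientation": TCP orientation; "contact_force": force on the tool from outside, world axes, zero at the start; "moment": the same for the moment, N m; "width": finger opening in m.
Only numpy, scipy, OpenCV 4.12 (cv2) and the standard library are available. Lean on these libraries where they do the work, as an engineer would, in place of code of your own. Each camera call takes 0.05 s, during which the arm holds its last target. There are 200 camera calls.

## Task

Walk the heavy bench balance forward along the bench by pushing in turn on the two rubber pads at its near corners, until its far face is squarely home against both buffers of the stop bar; do not push on the display between the pads or lean on the pan, and never let the balance swing more than about ten degrees out of line with the bar. Then gently set the larger of the two steel check weights upright near the middle of the balance's pan and let go. Leave the smaller weight, the carton and the jar alone.

Things in the scene. Friction and masses are not known exactly. Their poses are not given: they have to be found in the camera images.
- balance: Loose white bench balance, 1.3 to 1.9 kg, flat underside, 170 mm long (x), 200 wide (y), 58 high; pushed, not lifted. Origin: centre of its underside; x points away from the robot to the stop bar, y left. Pads stand at the near corners. Pushed on one pad it also turns: the other pad advances about a third as far.
- left_pad (a point): Centre of the face of the left rubber-faced corner pad (x = -85, y = +83 mm on the balance), 34 mm wide, 52 tall, 29 mm above the bench; push forward here.
- right_pad (a point): Centre of the face of the right rubber-faced corner pad (x = -85, y = -83 mm on the balance), 34 mm wide, 52 tall, 29 mm above the bench; push forward here.
- far_face (a point): Middle of the far, flat face of the balance (x = +85 mm), 24 mm above the bench; this face comes to rest against the buffers.
- display: Display and key panel of the balance between the corner pads, fixed to it, 126 mm wide, 46 mm tall, its face set back 18 mm from the pads' faces; origin at its centre; not to be pushed on.
- pan: Round steel weighing pan fixed on top of the balance, 110 mm across, 4 mm thick, its upper face 68 mm above the bench; origin on the pan's axis, 62 mm above the bench. Not to be pressed by the robot.
- pan_top (a point): Centre of the pan's upper face, 68 mm above the bench; it carries the weight at the end.
- dock: Stop bar fixed to the bench beyond the balance: aluminium, 24 mm deep, 240 wide, 40 high, with two round rubber buffers (28 mm across) at y = +70 and -70 mm sticking out 12 mm to the robot. Origin at bench level, midway between the buffers' near faces; x points away from the robot, square to the bar, y left. Balance home: its far face at x = 0 here, its x axis along this one.
- big_weight_mid (a point): The larger, 500 g steel check weight, loose and upright on the tray: cylinder 40 mm in diameter, 50 tall, then a 14 mm neck and a knob 26 mm in diameter (the uppermost 13 mm); 82 mm tall in all. Point on its axis half-way up (41 mm above its underside).
- small_weight_mid (a point): The smaller, 200 g steel check weight of the same shape, 29 mm in diameter, 60 mm tall in all. Point on its axis half-way up (30 mm). It stands loose on the tray 80 mm from the larger one; leave it.
- tray: Wooden rest tray fixed to the bench, 100 x 170 x 12 mm high (the weights stand on its top), long side along its y; to the left or the right of the balance. Origin at the centre of its underside.
- carton: Loose white carton 100 x 150 x 60 mm on the side opposite the tray; leave it. Origin at the centre of its underside.
- jar: Loose amber jar 68 mm in diameter, 85 mm tall, beyond the carton; leave it. Origin at the centre of its underside.
Mind the look-alikes: they are no part of the job. Leave any blue or green look-alike of the part that bears big_weight_mid alone.

How it is judged:
On the way, in this order (a step that is already met when the one before it is completed fails the run):
1. the balance is squarely home against both buffers of the stop bar (x of far_face in the frame of dock above -0.006 m and angle between the x axis of balance and the x axis of dock, either way round below 0.05 rad), for 0.2 s.
2. the larger weight stands on the pan (horizontal distance between big_weight_mid and pan_top below 0.03 m and z of big_weight_mid in the frame of pan_top below 0.045 m and angle between big_weight_mid's own z axis and vertical below 0.1 rad and contact force between the fingers and big_weight below 0.1 N), for 0.3 s.
At the end, for the whole second after the job is handed in: The balance's far face is within 6 mm of the buffers and square to the bar within 0.05 rad, its middle within 35 mm of the bar's middle; the larger weight stands upright and released on the pan, within 30 mm of the pan's centre; all at rest (all of step 1 and y of far_face in the frame of dock between -0.035 and 0.035 m and horizontal distance between big_weight_mid and pan_top below 0.03 m and z of big_weight_mid in the frame of pan_top between 0.036 and 0.045 m and angle between big_weight_mid's own z axis and vertical below 0.1 rad and linear speed of each of big_weight, balance below 0.02 m/s); the robot touches nothing.
It fails at once if the balance swings more than 0.22 rad (12.5 degrees) out of line with the bar (angle between the x axis of balance and the x axis of dock, either way round above 0.22 rad).
It fails at once if the robot pushes on the display (over 2 N) (contact force between any of the arm, the fingers and display above 2 N).
It fails at once if the fingers lean on the pan (over 3 N) (contact force between the fingers and pan above 3 N).
It fails at once if the weight is dropped onto the balance from over 15 mm above the pan or pressed on it with over 70 N (contact force between big_weight and balance above 70 N or (horizontal distance between big_weight_mid and pan_top below 0.06 m and z of big_weight_mid in the frame of pan_top above 0.056 m and contact force between the fingers and big_weight below 0.1 N)).
It fails at once if the smaller weight, the carton or the jar is disturbed (over 20 mm) (distance of any of small_weight_mid, carton, jar from where it was at the start of the episode above 0.02 m).
It also fails if it takes over 67 s, if anything falls off the work surface, if the arm or the gripper's body presses on something with over 40 N, if the wrist force passes 120 N, or if a joint passes its speed limit or range.

## Working session

There is one attempt and no reset: what is moved stays moved. The work goes in short steps, Python scripts to look and compute and a tool call to move; the robot and the scene stay as the last step left them, time stands still between calls to the robot, and variables do not carry over. Pictures are saved under pics/ and viewed, on a budget of 10 in all, crops included, one or two more only if the job needs it, and the job is handed in when it is done.

Besides the shell and the picture viewer there is one more tool, called after ">>>" in YAML: its name, and indented under it one key for each argument. arm_command: Moves the arm, as the interface text tells. Its arguments: {"type":"object","properties":{"commands":{"type":"array"},"grip_force":{"type":"number"}},"required":["commands"]}

```bash
ls; mkdir -p pics; python3 - <<'E'
from plant import manip, eyes
import cv2
for n in("top","side"):
    cv2.imwrite(f"pics/{n}0.png",eyes.snapshot(n))
    c=eyes.calibration(n);print(n,c["K"],c["R"],c["t"])
print(manip.read_state(),manip.grasp_offset)
E
```

```text
pics
top [[593.56475586   0.         324.81642975]
 [  0.         593.56475586 232.94376095]
 [  0.           0.           1.        ]] [[-0.02156433 -0.9996459  -0.01559003]
 [-0.98317396  0.02403311 -0.18108388]
 [ 0.18139444  0.01142276 -0.98334408]] [-0.01339882  0.57643214  1.14176405]
side [[478.77927734   0.         315.36045559]
 [  0.         478.77927734 237.98407054]
 [  0.           0.           1.        ]] [[ 0.97998842 -0.19795307 -0.02091111]
 [-0.13283026 -0.57209249 -0.80936166]
 [ 0.14825254  0.79594269 -0.58693818]] [-0.58895375  0.11517123  0.97000433]
{'time_s': 0.1, 'q': array([ 9.98697767e-01,  2.91217957e-01, -1.54022795e-01,  1.12667103e+00,
        8.98810375e-06,  1.43150550e+00]), 'qd': array([-1.23240619e-03, -5.10579311e-04,  3.01248347e-03, -9.75900666e-05,
        1.81756133e-04,  4.39714209e-05]), 'tau': array([ 1.10340989e-03, -5.37978566e+01,  3.31919432e+01,  9.38534708e-03,
       -2.99996500e-04,  5.39374139e-05]), 'eef_pos': array([0.21998622, 0.47628577, 0.2308033 ]), 'orientation': array([-0.38113992,  0.59605709,  0.38081711,  0.59533741]), 'contact_force': array([ 0.06616931, -0.16661593,  0.10934843]), 'moment': array([ 0.00557786,  0.01008806, -0.02647984]), 'width': 0.08477173465472505} 0.0187
```

View pics/top0.png

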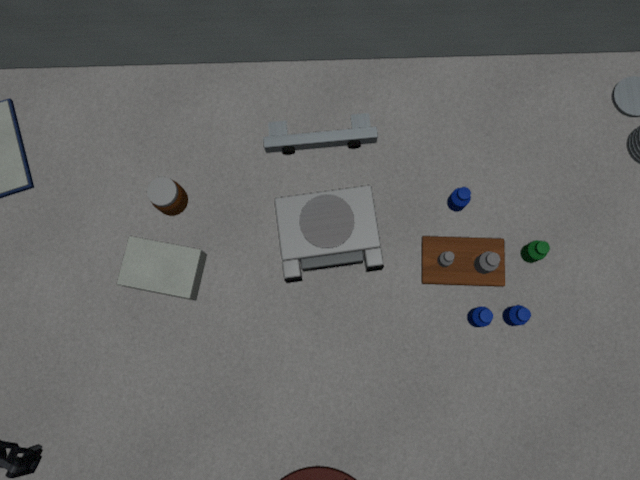

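View pics/side0.png

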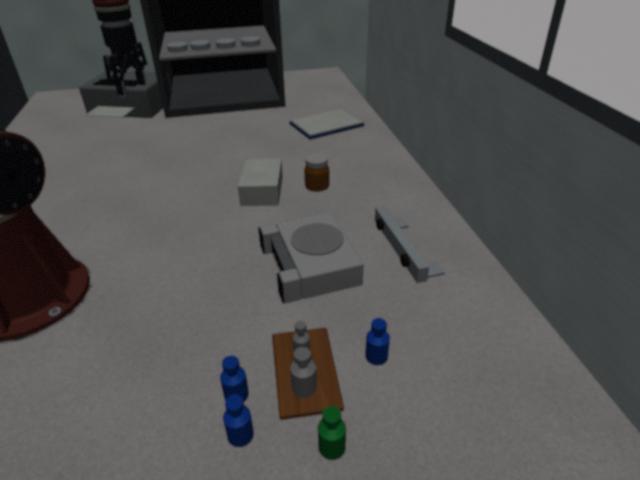

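The top view shows the balance at about (330,228), the bar at (320,138) with buffers at (288,150) and (354,144), and the tray at (463,260). The candidates for the larger weight are grey (488,262), grey (447,258), three blue ones (460,198), (481,316), (517,315) and a green one (536,250). The grey one at (488,262) fits: it is steel, on the tray, and the larger of the two. I'll confirm it in a crop.

```bash
python3 - <<'E'
import cv2
a=cv2.imread("pics/top0.png")[110:310,250:516]
cv2.imwrite("pics/crop1.png",cv2.convertScaleAbs(cv2.resize(a,None,fx=3,fy=3,interpolation=cv2.INTER_CUBIC),alpha=1.4))
E
cat > h.py <<'E'
import numpy as np
from plant import manip, eyes
def ray(n,u,v,z,c=None):
    c=c or eyes.calibration(n);R,t=np.array(c["R"]),np.array(c["t"])
    d=R.T@np.linalg.inv(c["K"])@[u,v,1];o=-R.T@t
    return (o+d*(z-o[2])/d[2]).round(4)
def proj(n,X,c=None):
    c=c or eyes.calibration(n);p=np.array(c["K"])@(np.array(c["R"])@X+c["t"]);return (p[:2]/p[2]).round(1)
E
```

```text
(no output)
```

View pics/crop1.png

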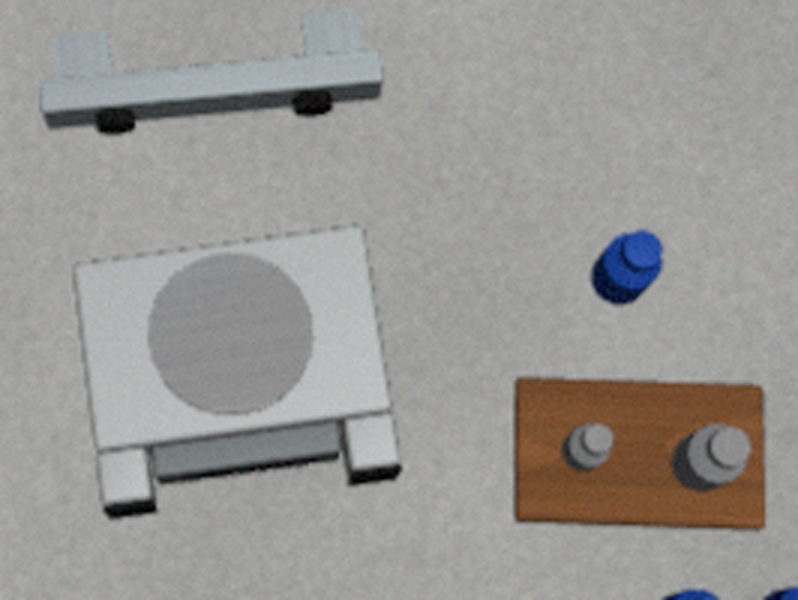

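The crop confirms the large steel weight, knob at crop (729,447), which is full-image (493,259). The small one's knob is at crop (598,439). The balance corners and bar edges are also readable.

```bash
python3 - <<'E'
from h import *
f=lambda u,v,z: ray("top",250+u/3-.33,110+v/3-.33,z)[:2]
ang=lambda a,b: np.arctan2(*( (a-b)*[1,-1])[[0,1]])
L,R=f(42,113,.04),f(381,82,.04); print("bar near",L,R)
d=(L-R)/np.linalg.norm(L-R); n=np.array([d[1],-d[0]]); yaw=np.arctan2(n[1],n[0]); dock=(L+R)/2-0.012*n
print("dock",dock,"yaw",yaw,np.linalg.norm(L-R))
FL,FR,NL,NR=[f(*p,.058) for p in((77,266),(360,226),(98,450),(388,410))]
print("bal far",FL,FR,"near",NL,NR)
for a,b in((FL,FR),(NL,NR)): e=(a-b);print("yaw",np.arctan2(-e[0],e[1]),np.linalg.norm(e))
for nme,p in dict(LP1=(105,507),LP2=(155,500),RP1=(350,474),RP2=(399,467)).items(): print(nme,f(*p,.055))
print("pan",f(231,334,.068),"big",f(729,447,.094),"small",f(598,439,.072),"tray",[f(*p,.012) for p in((518,378),(762,387),(763,527),(517,520))])
m=(FL+FR)/2; print("far face in dock",(m-dock)@n,(m-dock)@d)
E
```

```text
bar near [0.7635 0.0975] [ 0.7798 -0.1394]
dock [ 0.7596783  -0.02177372] yaw 0.06869713136999069 0.23746010191187908
bal far [0.6487 0.072 ] [ 0.6717 -0.1199] near [0.523  0.0589] [ 0.5452 -0.134 ]
yaw 0.11928508547684567 0.19327340737928744
yaw 0.11458144603940197 0.19417324738490627
LP1 [0.4853 0.0549]
LP2 [0.4892 0.0217]
RP1 [ 0.5035 -0.1075]
RP2 [ 0.5073 -0.1401]
pan [ 0.5972 -0.031 ] big [ 0.5103 -0.3478] small [ 0.5205 -0.269 ] tray [array([ 0.5728, -0.2283]), array([ 0.5624, -0.3957]), array([ 0.4659, -0.3891]), array([ 0.4746, -0.2226])]
far face in dock -0.09939304997778553 0.004657350818498417
```

```bash
cat >> h.py <<'E'
from scipy.spatial.transform import Rotation as Ro
def pose(): 
    s=manip.read_state(); return s,s["eef_pos"],Ro.from_quat(s["orientation"])
def plan(target,yaw,sgn=1):
    """shift (mm) and rotvec in current tool axes to TCP target, tool down, jaw axis z at world yaw"""
    s,p,R=pose()
    z=sgn*np.array([np.cos(yaw),np.sin(yaw),0]);x=np.array([0,0,-1.]);G=Ro.from_matrix(np.c_[x,np.cross(z,x),z])
    print("t",s["time_s"],"p",p.round(4),"z",R.as_matrix()[:,2].round(3),"F",s["contact_force"].round(1),"w",round(s["width"],4))
    print("d mm",(R.inv().apply(np.array(target)-p)*1000).round(1),"rot",(R.inv()*G).as_rotvec().round(3))
E
python3 - <<'E'
from h import *
n=np.array([np.cos(.069),np.sin(.069)]);d=np.array([-n[1],n[0]])
LP=np.array([.487,.038])-.06*n
for s in(1,-1):plan([*LP,.2],.069,s)
print(pose()[2].as_matrix().round(3))
for p in((481,316),(517,315)):print(ray("top",*p,.03))
E
```

```text
t 0.1 p [0.22   0.4763 0.2308] z [ 0.419  0.908 -0.001] F [ 0.1 -0.2  0.1] w 0.0848
d mm [  31.1 -373.6 -314.7] rot [ 1.069e+00 -1.000e-03  0.000e+00]
t 0.1 p [0.22   0.4763 0.2308] z [ 0.419  0.908 -0.001] F [ 0.1 -0.2  0.1] w 0.0848
d mm [  31.1 -373.6 -314.7] rot [-2.073e+00 -1.000e-03 -1.000e-03]
[[-0.001 -0.908  0.419]
 [-0.001  0.419  0.908]
 [-1.     0.    -0.001]]
[ 0.4044 -0.3337  0.03  ]
[ 0.4048 -0.4051  0.03  ]
```

>>> arm_command:
  commands:
    - {"dx":10,"dy":-37,"dz":-31,"ax":0.13,"hand":-1}
    - {"dx":20,"dy":-75,"dz":-63,"ax":0.26,"hand":-1}
    - {"dx":30,"dy":-112,"dz":-94,"ax":0.4,"hand":-1}
    - {"dx":40,"dy":-150,"dz":-126,"ax":0.53,"hand":-1}
    - {"dx":50,"dy":-187,"dz":-157,"ax":0.67,"hand":-1}
    - {"dx":60,"dy":-224,"dz":-189,"ax":0.8,"hand":-1}
    - {"dx":70,"dy":-262,"dz":-220,"ax":0.94,"hand":-1}
    - {"dx":80,"dy":-299,"dz":-252,"ax":1.069,"hand":-1}

```text
schema error: expected keys dx, dy, dz, ax, ay, az, hand
```

```bash
python3 - <<'E'
from h import *
plan([.487-.06,.034,.016],.069)
import cv2
cv2.imwrite("pics/wr1.png",eyes.snapshot("wrist"))
E
```

```text
t 0.1 p [0.22   0.4763 0.2308] z [ 0.419  0.908 -0.001] F [ 0.1 -0.2  0.1] w 0.0848
d mm [ 215.1 -373.5 -314.4] rot [ 1.069e+00 -1.000e-03  0.000e+00]
```

>>> arm_command:
  commands:
    - {"dx":10,"dy":-37,"dz":-31,"ax":0.13,"ay":0,"az":0,"hand":-1}
    - {"dx":20,"dy":-75,"dz":-63,"ax":0.26,"ay":0,"az":0,"hand":-1}
    - {"dx":30,"dy":-112,"dz":-94,"ax":0.4,"ay":0,"az":0,"hand":-1}
    - {"dx":40,"dy":-150,"dz":-126,"ax":0.53,"ay":0,"az":0,"hand":-1}
    - {"dx":50,"dy":-187,"dz":-157,"ax":0.67,"ay":0,"az":0,"hand":-1}
    - {"dx":60,"dy":-224,"dz":-189,"ax":0.8,"ay":0,"az":0,"hand":-1}
    - {"dx":70,"dy":-262,"dz":-220,"ax":0.94,"ay":0,"az":0,"hand":-1}
    - {"dx":80,"dy":-299,"dz":-252,"ax":1.069,"ay":0,"az":0,"hand":-1}

```text
time_s: 0.95
eef_pos: [0.3865, 0.1206, 0.1511]
orientation: [-0.022, 0.707, 0.022, 0.707]
contact_force: [1.2, 1.6, -0.7]
width: -0.0003
```

```bash
python3 - <<'E'
from h import *
plan([.487-.06,.034,.016],.069)
E
```

```text
t 0.95 p [0.3865 0.1206 0.1511] z [0.998 0.063 0.001] F [ 1.2  1.6 -0.7] w -0.0003
d mm [135.1 -89.   34.9] rot [-0.006  0.001 -0.   ]
```

>>> arm_command:
  commands:
    - {"dx":10,"dy":-40,"dz":15,"ax":0,"ay":0,"az":0,"hand":-1}
    - {"dx":40,"dy":-80,"dz":30,"ax":0,"ay":0,"az":0,"hand":-1}
    - {"dx":85,"dy":-89,"dz":35,"ax":0,"ay":0,"az":0,"hand":-1}
    - {"dx":120,"dy":-89,"dz":35,"ax":0,"ay":0,"az":0,"hand":-1}
    - {"dx":135,"dy":-89,"dz":35,"ax":0,"ay":0,"az":0,"hand":-1}
    - {"dx":135,"dy":-89,"dz":35,"ax":0,"ay":0,"az":0,"hand":-1}
    - {"dx":135,"dy":-89,"dz":35,"ax":0,"ay":0,"az":0,"hand":-1}
    - {"dx":135,"dy":-89,"dz":35,"ax":0,"ay":0,"az":0,"hand":-1}

```text
time_s: 1.75
eef_pos: [0.428, 0.0361, 0.0174]
orientation: [-0.025, 0.706, 0.024, 0.707]
contact_force: [0.4, 0.4, -0.4]
width: 0.0003
```

```bash
python3 - <<'E'
from h import *
plan([.487-.015,.038,.016],.069)
import cv2
cv2.imwrite("pics/wr1.png",eyes.snapshot("wrist"))
E
```

```text
t 1.75 p [0.428  0.0361 0.0174] z [0.998 0.069 0.002] F [ 0.4  0.4 -0.4] w 0.0003
d mm [ 1.5 -1.2 44. ] rot [0.    0.002 0.   ]
```

View pics/wr1.png

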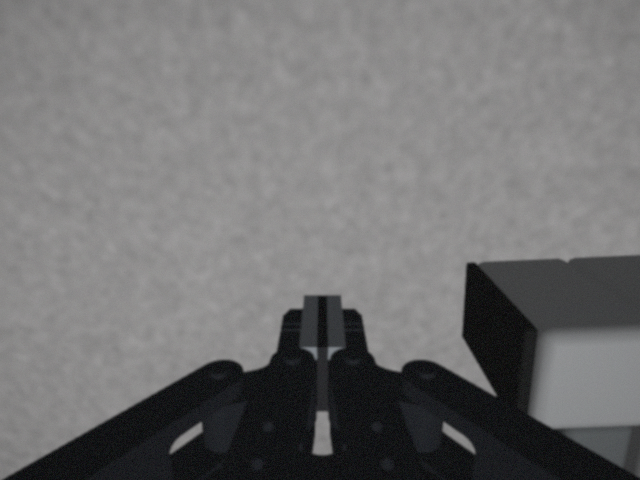

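The wrist view shows the pad's near face at the right, around (500,340), and the jaw linkages bulging out in ±z at (225,370) and (430,370). I'll turn 90° and push with the flat side of the fingers instead.

```bash
python3 - <<'E'
from h import *
print(manip.read_state()["q"].round(3))
E
```

```text
[-0.086  0.376 -0.702  0.491 -0.     1.415]
```

>>> arm_command:
  commands:
    - {"dx":0,"dy":0,"dz":-25,"ax":-0.14,"ay":0,"az":0,"hand":-1}
    - {"dx":0,"dy":0,"dz":-25,"ax":-0.28,"ay":0,"az":0,"hand":-1}
    - {"dx":0,"dy":0,"dz":-25,"ax":-0.42,"ay":0,"az":0,"hand":-1}
    - {"dx":0,"dy":0,"dz":-25,"ax":-0.56,"ay":0,"az":0,"hand":-1}
    - {"dx":0,"dy":0,"dz":-25,"ax":-0.7,"ay":0,"az":0,"hand":-1}
    - {"dx":0,"dy":0,"dz":-25,"ax":-0.84,"ay":0,"az":0,"hand":-1}
    - {"dx":0,"dy":0,"dz":-25,"ax":-0.98,"ay":0,"az":0,"hand":-1}
    - {"dx":0,"dy":0,"dz":-25,"ax":-1.12,"ay":0,"az":0,"hand":-1}

```text
time_s: 2.6
eef_pos: [0.4029, 0.0344, 0.0173]
orientation: [-0.398, 0.584, 0.397, 0.585]
contact_force: [-0.0, 0.1, 0.1]
width: 0.0002
```

>>> arm_command:
  commands:
    - {"dx":0,"dy":0,"dz":0,"ax":-0.13,"ay":0,"az":0,"hand":-1}
    - {"dx":0,"dy":0,"dz":0,"ax":-0.26,"ay":0,"az":0,"hand":-1}
    - {"dx":0,"dy":0,"dz":0,"ax":-0.39,"ay":0,"az":0,"hand":-1}
    - {"dx":0,"dy":0,"dz":0,"ax":-0.45,"ay":0,"az":0,"hand":-1}
    - {"dx":0,"dy":0,"dz":0,"ax":-0.45,"ay":0,"az":0,"hand":-1}
    - {"dx":0,"dy":0,"dz":0,"ax":-0.45,"ay":0,"az":0,"hand":-1}
    - {"dx":0,"dy":0,"dz":0,"ax":-0.45,"ay":0,"az":0,"hand":-1}
    - {"dx":0,"dy":0,"dz":0,"ax":-0.45,"ay":0,"az":0,"hand":-1}

```text
time_s: 3.4
eef_pos: [0.4021, 0.0343, 0.0165]
orientation: [0.517, -0.483, -0.516, -0.483]
contact_force: [0.5, 0.5, -0.5]
width: -0.0
```

```bash
python3 - <<'E'
from h import *
plan([.487-.011,.038,.016],.069+np.pi/2)
print(manip.read_state()["q"].round(3))
E
```

```text
t 3.4 p [0.4021 0.0343 0.0165] z [-0.067  0.998 -0.   ] F [ 0.5  0.5 -0.5] w -0.0
d mm [  0.5 -73.9  -1.3] rot [-0.002 -0.     0.   ]
[-0.096  0.342 -0.766  0.463 -0.    -0.164]
```

>>> arm_command:
  commands:
    - {"dx":0,"dy":-40,"dz":0,"ax":0,"ay":0,"az":0,"hand":-1}
    - {"dx":0,"dy":-65,"dz":0,"ax":0,"ay":0,"az":0,"hand":-1}
    - {"dx":0,"dy":-72,"dz":0,"ax":0,"ay":0,"az":0,"hand":-1}
    - {"dx":0,"dy":-79,"dz":0,"ax":0,"ay":0,"az":0,"hand":-1}
    - {"dx":0,"dy":-86,"dz":0,"ax":0,"ay":0,"az":0,"hand":-1}
    - {"dx":0,"dy":-93,"dz":0,"ax":0,"ay":0,"az":0,"hand":-1}
    - {"dx":0,"dy":-98,"dz":0,"ax":0,"ay":0,"az":0,"hand":-1}
    - {"dx":0,"dy":-98,"dz":0,"ax":0,"ay":0,"az":0,"hand":-1}

```text
time_s: 4.2
eef_pos: [0.4967, 0.042, 0.016]
orientation: [-0.515, 0.483, 0.519, 0.482]
contact_force: [-6.9, 5.1, 9.1]
width: 0.0001
```

```bash
python3 - <<'E'
from h import *
import cv2
plan([.487-.011,.038,.016],.069+np.pi/2)
a=eyes.snapshot("top");cv2.imwrite("pics/top1.png",a)
a=a[110:310,220:420]
cv2.imwrite("pics/crop2.png",cv2.convertScaleAbs(cv2.resize(a,None,fx=3,fy=3,interpolation=cv2.INTER_CUBIC),alpha=1.4))
E
```

```text
t 4.2 p [0.4967 0.042  0.016 ] z [-0.068  0.998  0.002] F [-6.9  5.1  9.1] w 0.0001
d mm [ 0.1 21.  -2.6] rot [-0.     0.002 -0.005]
```

View pics/crop2.png

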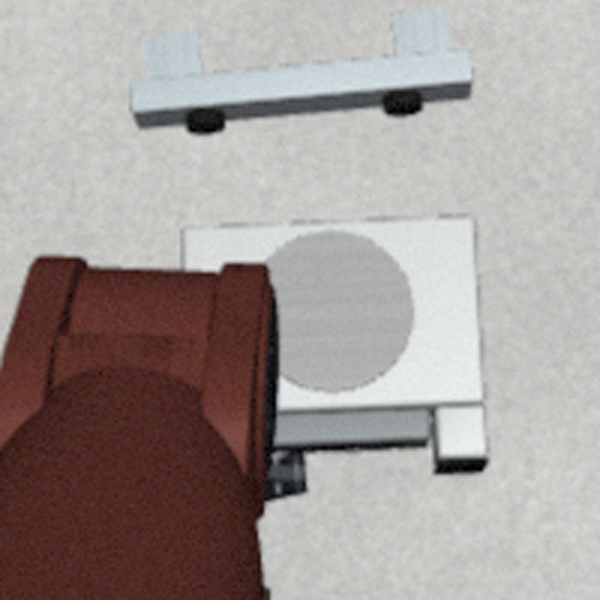

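The balance's far edge now runs from crop (185,230) to (474,218), with the near-right pad edge at (435,459)-(487,458). It has turned clockwise.

```bash
cat >> h.py <<'E'
DOCK=np.array([.7597,-.0218]);DY=.0687
def far(l,r,u0=220,v0=110,s=3):
    f=lambda p: ray("top",u0+p[0]/s-.33,v0+p[1]/s-.33,.058)[:2]
    L,R=f(l),f(r);e=L-R;yaw=np.arctan2(-e[0],e[1])-DY
    M=np.array([[np.cos(DY),np.sin(DY)],[-np.sin(DY),np.cos(DY)]])
    m=M@((L+R)/2-DOCK);A=lambda x,y:(M@np.array([0,0])+m+[ (x-.085)*np.cos(yaw)-y*np.sin(yaw),(x-.085)*np.sin(yaw)+y*np.cos(yaw)])
    print("far mid in dock",m.round(4),"yaw",yaw.round(3))
    for n,y in(("L",.083),("R",-.083)): 
        a=A(-.085,y); print(n,"pad in dock",a.round(4),"to go",(-.17-a[0]).round(4),"world",(DOCK+M.T@a).round(4))
E
python3 - <<'E'
from h import *
far((77,266),(360,226),250); far((185,230),(474,218))
print(ray("top",220+461/3,110+458.5/3,.055))
E
```

```text
far mid in dock [-0.0994  0.0047] yaw 0.051
L pad in dock [-0.2734  0.079 ] to go 0.1034 world [0.4815 0.0382]
R pad in dock [-0.265  -0.0868] to go 0.095 world [ 0.5013 -0.1266]
far mid in dock [-0.0854 -0.0107] yaw -0.051
L pad in dock [-0.2509  0.081 ] to go 0.0809 world [0.5038 0.0417]
R pad in dock [-0.2595 -0.0848] to go 0.0895 world [ 0.5067 -0.1242]
[ 0.5128 -0.1224  0.055 ]
```

>>> arm_command:
  commands:
    - {"dx":0,"dy":20,"dz":0,"ax":0,"ay":0,"az":0,"hand":-1}
    - {"dx":0,"dy":38,"dz":-15,"ax":0,"ay":0,"az":0,"hand":-1}
    - {"dx":0,"dy":38,"dz":-60,"ax":0,"ay":0,"az":0,"hand":-1}
    - {"dx":0,"dy":38,"dz":-105,"ax":0,"ay":0,"az":0,"hand":-1}
    - {"dx":0,"dy":38,"dz":-150,"ax":0,"ay":0,"az":0,"hand":-1}
    - {"dx":0,"dy":35,"dz":-166,"ax":0,"ay":0,"az":0,"hand":-1}
    - {"dx":0,"dy":25,"dz":-166,"ax":0,"ay":0,"az":0,"hand":-1}
    - {"dx":0,"dy":25,"dz":-166,"ax":0,"ay":0,"az":0,"hand":-1}

```text
time_s: 5.05
eef_pos: [0.4868, -0.1258, 0.0162]
orientation: [-0.517, 0.483, 0.517, 0.483]
contact_force: [0.1, 0.2, -0.1]
width: 0.0003
```

>>> arm_command:
  commands:
    - {"dx":0,"dy":-8,"dz":0,"ax":0,"ay":0,"az":0,"hand":-1}
    - {"dx":0,"dy":-14,"dz":0,"ax":0,"ay":0,"az":0,"hand":-1}
    - {"dx":0,"dy":-21,"dz":0,"ax":0,"ay":0,"az":0,"hand":-1}
    - {"dx":0,"dy":-28,"dz":0,"ax":0,"ay":0,"az":0,"hand":-1}
    - {"dx":0,"dy":-35,"dz":0,"ax":0,"ay":0,"az":0,"hand":-1}
    - {"dx":0,"dy":-42,"dz":0,"ax":0,"ay":0,"az":0,"hand":-1}
    - {"dx":0,"dy":-49,"dz":0,"ax":0,"ay":0,"az":0,"hand":-1}
    - {"dx":0,"dy":-49,"dz":0,"ax":0,"ay":0,"az":0,"hand":-1}

```text
time_s: 5.85
eef_pos: [0.5353, -0.1225, 0.0162]
orientation: [-0.517, 0.483, 0.517, 0.482]
contact_force: [-1.5, -1.7, 1.0]
width: 0.0002
```

```bash
cat >> h.py <<'E'
import cv2
def look(k):
    p=pose()[1][:2]-DOCK;c,s=np.cos(DY),np.sin(DY);print("TCP dock",(c*p[0]+s*p[1]).round(4),(-s*p[0]+c*p[1]).round(4),manip.read_state()["contact_force"].round(1))
    a=eyes.snapshot("top");cv2.imwrite(f"pics/top{k}.png",a);a=a[110:310,220:420]
    cv2.imwrite(f"pics/c{k}.png",cv2.convertScaleAbs(cv2.resize(a,None,fx=3,fy=3,interpolation=cv2.INTER_CUBIC),alpha=1.4))
E
python3 -c "from h import *;look(3)"
```

```text
TCP dock -0.2308 -0.0851 [-1.5 -1.7  1. ]
```

View pics/c3.png

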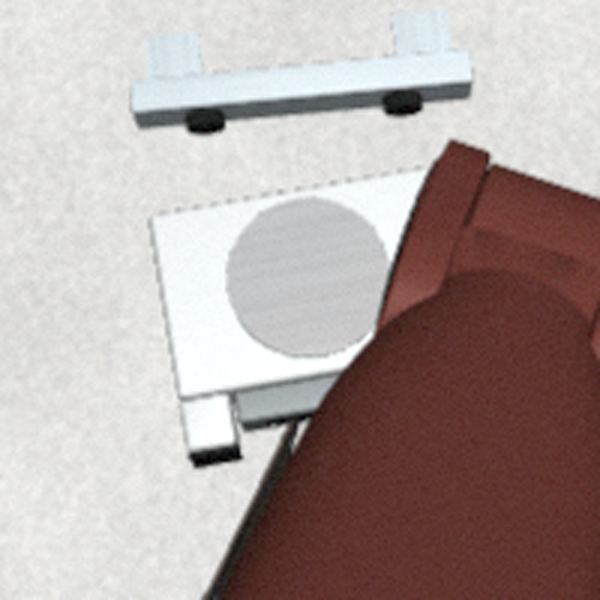

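The far edge runs from (153,217) to about (436,167), extrapolated behind the arm. The yaw is now positive.

```bash
python3 - <<'E'
from h import *
far((153,217),(436,167))
E
```

```text
far mid in dock [-0.0608  0.0107] yaw 0.086
L pad in dock [-0.2373  0.0788] to go 0.0673 world [0.5175 0.0405]
R pad in dock [-0.223  -0.0866] to go 0.053 world [ 0.5432 -0.1235]
```

>>> arm_command:
  commands:
    - {"dx":0,"dy":20,"dz":0,"ax":0,"ay":0,"az":0,"hand":-1}
    - {"dx":0,"dy":42,"dz":15,"ax":0,"ay":0,"az":0,"hand":-1}
    - {"dx":0,"dy":42,"dz":60,"ax":0,"ay":0,"az":0,"hand":-1}
    - {"dx":0,"dy":42,"dz":105,"ax":0,"ay":0,"az":0,"hand":-1}
    - {"dx":0,"dy":42,"dz":150,"ax":0,"ay":0,"az":0,"hand":-1}
    - {"dx":0,"dy":38,"dz":164,"ax":0,"ay":0,"az":0,"hand":-1}
    - {"dx":0,"dy":24,"dz":164,"ax":0,"ay":0,"az":0,"hand":-1}
    - {"dx":0,"dy":24,"dz":164,"ax":0,"ay":0,"az":0,"hand":-1}

```text
time_s: 6.7
eef_pos: [0.5017, 0.0403, 0.0166]
orientation: [0.518, -0.481, -0.517, -0.483]
contact_force: [0.4, -0.3, -0.1]
width: 0.0002
```

>>> arm_command:
  commands:
    - {"dx":0,"dy":-7,"dz":0,"ax":0,"ay":0,"az":0,"hand":-1}
    - {"dx":0,"dy":-14,"dz":0,"ax":0,"ay":0,"az":0,"hand":-1}
    - {"dx":0,"dy":-21,"dz":0,"ax":0,"ay":0,"az":0,"hand":-1}
    - {"dx":0,"dy":-28,"dz":0,"ax":0,"ay":0,"az":0,"hand":-1}
    - {"dx":0,"dy":-35,"dz":0,"ax":0,"ay":0,"az":0,"hand":-1}
    - {"dx":0,"dy":-42,"dz":0,"ax":0,"ay":0,"az":0,"hand":-1}
    - {"dx":0,"dy":-48,"dz":0,"ax":0,"ay":0,"az":0,"hand":-1}
    - {"dx":0,"dy":-48,"dz":0,"ax":0,"ay":0,"az":0,"hand":-1}

```text
time_s: 7.5
eef_pos: [0.5466, 0.0427, 0.016]
orientation: [-0.515, 0.483, 0.518, 0.483]
contact_force: [-3.9, 5.2, 5.8]
width: 0.0002
```

```bash
python3 -c "from h import *;look(4)"
```

```text
TCP dock -0.2082 0.079 [-3.9  5.2  5.8]
```

View pics/c4.png

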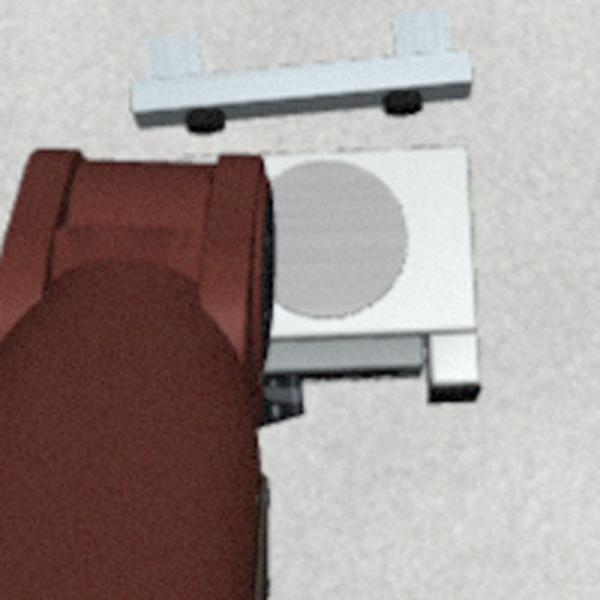

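The far edge now runs from about (180,159) to (467,149).

```bash
python3 - <<'E'
from h import *
far((180,159),(467,149))
E
```

```text
far mid in dock [-0.0359 -0.0111] yaw -0.059
L pad in dock [-0.2007  0.0818] to go 0.0307 world [0.5539 0.046 ]
R pad in dock [-0.2105 -0.0839] to go 0.0405 world [ 0.5555 -0.12  ]
```

>>> arm_command:
  commands:
    - {"dx":0,"dy":20,"dz":0,"ax":0,"ay":0,"az":0,"hand":-1}
    - {"dx":0,"dy":42,"dz":-15,"ax":0,"ay":0,"az":0,"hand":-1}
    - {"dx":0,"dy":42,"dz":-60,"ax":0,"ay":0,"az":0,"hand":-1}
    - {"dx":0,"dy":42,"dz":-105,"ax":0,"ay":0,"az":0,"hand":-1}
    - {"dx":0,"dy":42,"dz":-150,"ax":0,"ay":0,"az":0,"hand":-1}
    - {"dx":0,"dy":38,"dz":-163,"ax":0,"ay":0,"az":0,"hand":-1}
    - {"dx":0,"dy":24,"dz":-163,"ax":0,"ay":0,"az":0,"hand":-1}
    - {"dx":0,"dy":24,"dz":-163,"ax":0,"ay":0,"az":0,"hand":-1}

```text
time_s: 8.35
eef_pos: [0.5364, -0.1228, 0.0164]
orientation: [0.517, -0.483, -0.516, -0.483]
contact_force: [0.4, 0.3, 0.1]
width: 0.0005
```

>>> arm_command:
  commands:
    - {"dx":0,"dy":-7,"dz":0,"ax":0,"ay":0,"az":0,"hand":-1}
    - {"dx":0,"dy":-14,"dz":0,"ax":0,"ay":0,"az":0,"hand":-1}
    - {"dx":0,"dy":-21,"dz":0,"ax":0,"ay":0,"az":0,"hand":-1}
    - {"dx":0,"dy":-28,"dz":0,"ax":0,"ay":0,"az":0,"hand":-1}
    - {"dx":0,"dy":-35,"dz":0,"ax":0,"ay":0,"az":0,"hand":-1}
    - {"dx":0,"dy":-41,"dz":0,"ax":0,"ay":0,"az":0,"hand":-1}
    - {"dx":0,"dy":-41,"dz":0,"ax":0,"ay":0,"az":0,"hand":-1}
    - {"dx":0,"dy":-41,"dz":0,"ax":0,"ay":0,"az":0,"hand":-1}

```text
time_s: 9.15
eef_pos: [0.5758, -0.119, 0.0162]
orientation: [-0.517, 0.483, 0.517, 0.482]
contact_force: [-2.1, -2.8, 1.3]
width: -0.0002
```

```bash
python3 -c "from h import *;look(5)"
```

```text
TCP dock -0.1902 -0.0844 [-2.1 -2.8  1.3]
```

>>> arm_command:
  commands:
    - {"dx":0,"dy":20,"dz":0,"ax":0,"ay":0,"az":0,"hand":-1}
    - {"dx":0,"dy":40,"dz":15,"ax":0,"ay":0,"az":0,"hand":-1}
    - {"dx":0,"dy":40,"dz":60,"ax":0,"ay":0,"az":0,"hand":-1}
    - {"dx":0,"dy":40,"dz":105,"ax":0,"ay":0,"az":0,"hand":-1}
    - {"dx":0,"dy":40,"dz":150,"ax":0,"ay":0,"az":0,"hand":-1}
    - {"dx":0,"dy":35,"dz":164,"ax":0,"ay":0,"az":0,"hand":-1}
    - {"dx":0,"dy":20,"dz":164,"ax":0,"ay":0,"az":0,"hand":-1}
    - {"dx":0,"dy":20,"dz":164,"ax":0,"ay":0,"az":0,"hand":-1}

```text
time_s: 10.0
eef_pos: [0.547, 0.0438, 0.0167]
orientation: [0.518, -0.482, -0.516, -0.483]
contact_force: [0.5, 0.5, -0.4]
width: 0.0002
```

>>> arm_command:
  commands:
    - {"dx":0,"dy":-6,"dz":0,"ax":0,"ay":0,"az":0,"hand":-1}
    - {"dx":0,"dy":-11,"dz":0,"ax":0,"ay":0,"az":0,"hand":-1}
    - {"dx":0,"dy":-16,"dz":0,"ax":0,"ay":0,"az":0,"hand":-1}
    - {"dx":0,"dy":-20,"dz":0,"ax":0,"ay":0,"az":0,"hand":-1}
    - {"dx":0,"dy":-24,"dz":0,"ax":0,"ay":0,"az":0,"hand":-1}
    - {"dx":0,"dy":-27,"dz":0,"ax":0,"ay":0,"az":0,"hand":-1}
    - {"dx":0,"dy":-27,"dz":0,"ax":0,"ay":0,"az":0,"hand":-1}
    - {"dx":0,"dy":-27,"dz":0,"ax":0,"ay":0,"az":0,"hand":-1}

```text
time_s: 10.8
eef_pos: [0.5697, 0.0454, 0.0161]
orientation: [-0.515, 0.483, 0.518, 0.482]
contact_force: [-7.8, 4.5, 7.6]
width: 0.0
```

```bash
python3 -c "from h import *;look(6)"
```

```text
TCP dock -0.1849 0.08 [-7.8  4.5  7.6]
```

View pics/c6.png

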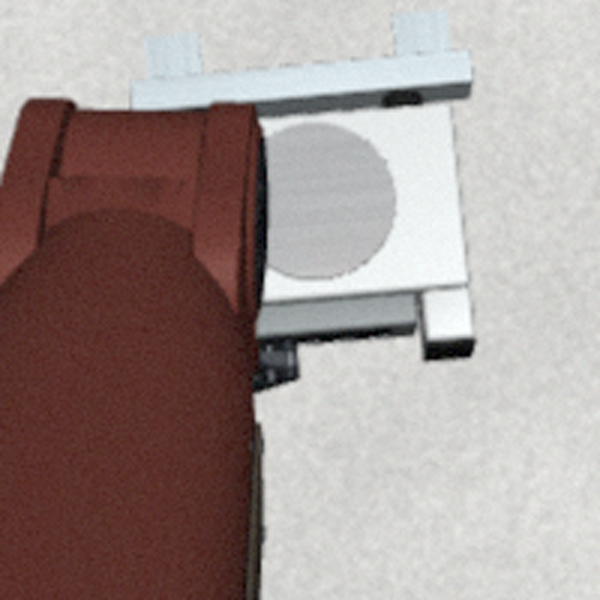

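The balance is nearly home: the far edge is at (265,118)-(450,105), and the right buffer at (402,97) still has a small gap. Next I push the right pad home.

>>> arm_command:
  commands:
    - {"dx":0,"dy":20,"dz":0,"ax":0,"ay":0,"az":0,"hand":-1}
    - {"dx":0,"dy":38,"dz":-15,"ax":0,"ay":0,"az":0,"hand":-1}
    - {"dx":0,"dy":38,"dz":-60,"ax":0,"ay":0,"az":0,"hand":-1}
    - {"dx":0,"dy":38,"dz":-105,"ax":0,"ay":0,"az":0,"hand":-1}
    - {"dx":0,"dy":38,"dz":-150,"ax":0,"ay":0,"az":0,"hand":-1}
    - {"dx":0,"dy":32,"dz":-163,"ax":0,"ay":0,"az":0,"hand":-1}
    - {"dx":0,"dy":16,"dz":-163,"ax":0,"ay":0,"az":0,"hand":-1}
    - {"dx":0,"dy":16,"dz":-163,"ax":0,"ay":0,"az":0,"hand":-1}

```text
time_s: 11.65
eef_pos: [0.5686, -0.1197, 0.0164]
orientation: [0.517, -0.483, -0.516, -0.483]
contact_force: [0.6, 0.8, -0.2]
width: 0.0001
```

>>> arm_command:
  commands:
    - {"dx":0,"dy":-5,"dz":0,"ax":0,"ay":0,"az":0,"hand":-1}
    - {"dx":0,"dy":-9,"dz":0,"ax":0,"ay":0,"az":0,"hand":-1}
    - {"dx":0,"dy":-12,"dz":0,"ax":0,"ay":0,"az":0,"hand":-1}
    - {"dx":0,"dy":-14,"dz":0,"ax":0,"ay":0,"az":0,"hand":-1}
    - {"dx":0,"dy":-16,"dz":0,"ax":0,"ay":0,"az":0,"hand":-1}
    - {"dx":0,"dy":-17,"dz":0,"ax":0,"ay":0,"az":0,"hand":-1}
    - {"dx":0,"dy":-17,"dz":0,"ax":0,"ay":0,"az":0,"hand":-1}
    - {"dx":0,"dy":-17,"dz":0,"ax":0,"ay":0,"az":0,"hand":-1}

```text
time_s: 12.45
eef_pos: [0.5821, -0.1179, 0.0162]
orientation: [-0.516, 0.484, 0.517, 0.482]
contact_force: [-6.0, -2.5, 4.4]
width: 0.0001
```

```bash
python3 -c "from h import *;look(7)"
```

```text
TCP dock -0.1838 -0.0837 [-6.  -2.5  4.4]
```

>>> arm_command:
  commands:
    - {"dx":0,"dy":-2,"dz":0,"ax":0,"ay":0,"az":0,"hand":-1}
    - {"dx":0,"dy":-3,"dz":0,"ax":0,"ay":0,"az":0,"hand":-1}
    - {"dx":0,"dy":-4,"dz":0,"ax":0,"ay":0,"az":0,"hand":-1}
    - {"dx":0,"dy":-5,"dz":0,"ax":0,"ay":0,"az":0,"hand":-1}
    - {"dx":0,"dy":-5,"dz":0,"ax":0,"ay":0,"az":0,"hand":-1}
    - {"dx":0,"dy":-5,"dz":0,"ax":0,"ay":0,"az":0,"hand":-1}
    - {"dx":0,"dy":-5,"dz":0,"ax":0,"ay":0,"az":0,"hand":-1}
    - {"dx":0,"dy":-5,"dz":0,"ax":0,"ay":0,"az":0,"hand":-1}

```text
time_s: 13.3
eef_pos: [0.5866, -0.118, 0.0163]
orientation: [-0.516, 0.484, 0.517, 0.481]
contact_force: [-8.6, -4.9, 6.7]
width: 0.0001
```

>>> arm_command:
  commands:
    - {"dx":0,"dy":-1,"dz":0,"ax":0,"ay":0,"az":0,"hand":-1}
    - {"dx":0,"dy":-2,"dz":0,"ax":0,"ay":0,"az":0,"hand":-1}
    - {"dx":0,"dy":-3,"dz":0,"ax":0,"ay":0,"az":0,"hand":-1}
    - {"dx":0,"dy":-4,"dz":0,"ax":0,"ay":0,"az":0,"hand":-1}
    - {"dx":0,"dy":-4,"dz":0,"ax":0,"ay":0,"az":0,"hand":-1}
    - {"dx":0,"dy":-4,"dz":0,"ax":0,"ay":0,"az":0,"hand":-1}
    - {"dx":0,"dy":-4,"dz":0,"ax":0,"ay":0,"az":0,"hand":-1}
    - {"dx":0,"dy":-4,"dz":0,"ax":0,"ay":0,"az":0,"hand":-1}

```text
time_s: 14.1
eef_pos: [0.5866, -0.1179, 0.0162]
orientation: [-0.514, 0.486, 0.519, 0.48]
contact_force: [-24.8, -6.9, 21.4]
width: 0.0001
```

```bash
python3 - <<'E'
from h import *
look(8)
a=cv2.imread("pics/side0.png")
b=eyes.snapshot("side")[170:320,230:430]
cv2.imwrite("pics/s8.png",cv2.convertScaleAbs(cv2.resize(b,None,fx=4,fy=4,interpolation=cv2.INTER_CUBIC),alpha=1.4))
E
```

```text
TCP dock -0.1793 -0.084 [-24.8  -6.9  21.4]
```

View pics/c8.png

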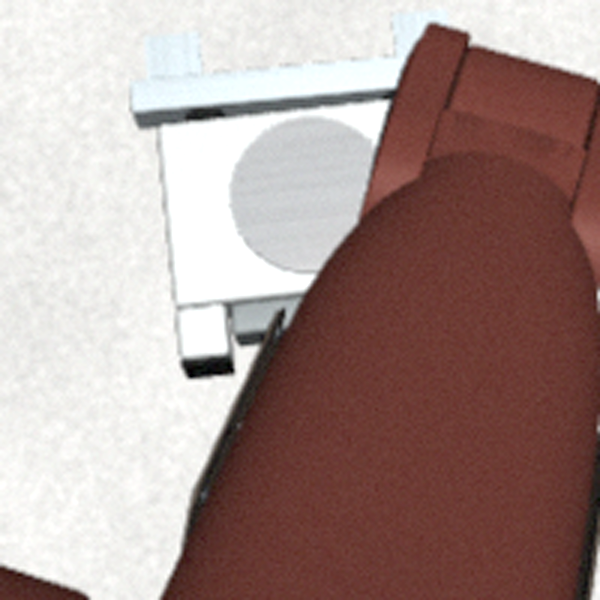

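The right side is home: the finger stopped with the force up to 25 N. The far edge (160,126)-(390,99) shows the left still about 4 mm out, so I push the left pad.

>>> arm_command:
  commands:
    - {"dx":0,"dy":20,"dz":0,"ax":0,"ay":0,"az":0,"hand":-1}
    - {"dx":0,"dy":42,"dz":15,"ax":0,"ay":0,"az":0,"hand":-1}
    - {"dx":0,"dy":42,"dz":60,"ax":0,"ay":0,"az":0,"hand":-1}
    - {"dx":0,"dy":42,"dz":105,"ax":0,"ay":0,"az":0,"hand":-1}
    - {"dx":0,"dy":42,"dz":150,"ax":0,"ay":0,"az":0,"hand":-1}
    - {"dx":0,"dy":35,"dz":164,"ax":0,"ay":0,"az":0,"hand":-1}
    - {"dx":0,"dy":18,"dz":164,"ax":0,"ay":0,"az":0,"hand":-1}
    - {"dx":0,"dy":18,"dz":164,"ax":0,"ay":0,"az":0,"hand":-1}

```text
time_s: 15.0
eef_pos: [0.566, 0.0458, 0.0167]
orientation: [0.518, -0.482, -0.516, -0.483]
contact_force: [-0.5, -0.2, -0.8]
width: -0.0004
```

>>> arm_command:
  commands:
    - {"dx":0,"dy":-5,"dz":0,"ax":0,"ay":0,"az":0,"hand":-1}
    - {"dx":0,"dy":-9,"dz":0,"ax":0,"ay":0,"az":0,"hand":-1}
    - {"dx":0,"dy":-12,"dz":0,"ax":0,"ay":0,"az":0,"hand":-1}
    - {"dx":0,"dy":-14,"dz":0,"ax":0,"ay":0,"az":0,"hand":-1}
    - {"dx":0,"dy":-15,"dz":0,"ax":0,"ay":0,"az":0,"hand":-1}
    - {"dx":0,"dy":-16,"dz":0,"ax":0,"ay":0,"az":0,"hand":-1}
    - {"dx":0,"dy":-17,"dz":0,"ax":0,"ay":0,"az":0,"hand":-1}
    - {"dx":0,"dy":-17,"dz":0,"ax":0,"ay":0,"az":0,"hand":-1}

```text
time_s: 15.8
eef_pos: [0.5751, 0.0469, 0.0161]
orientation: [-0.514, 0.485, 0.519, 0.481]
contact_force: [-19.3, 2.5, 21.1]
width: 0.0003
```

```bash
python3 -c "from h import *;look(9)"
```

```text
TCP dock -0.1794 0.0812 [-19.3   2.5  21.1]
```

Both sides stopped at the same finger position, -0.179, with the force rising. Next I retreat, lift, and look at the whole scene with the arm clear.

>>> arm_command:
  commands:
    - {"dx":0,"dy":12,"dz":0,"ax":0,"ay":0,"az":0,"hand":-1}
    - {"dx":0,"dy":50,"dz":0,"ax":0,"ay":0,"az":0,"hand":-1}
    - {"dx":-20,"dy":80,"dz":0,"ax":0,"ay":0,"az":0,"hand":-1}
    - {"dx":-65,"dy":90,"dz":0,"ax":0.14,"ay":0,"az":0,"hand":-1}
    - {"dx":-110,"dy":90,"dz":-20,"ax":0.28,"ay":0,"az":0,"hand":0}
    - {"dx":-150,"dy":100,"dz":-50,"ax":0.42,"ay":0,"az":0,"hand":0.5}
    - {"dx":-170,"dy":100,"dz":-95,"ax":0.56,"ay":0,"az":0,"hand":1}
    - {"dx":-170,"dy":100,"dz":-140,"ax":0.7,"ay":0,"az":0,"hand":1}

```text
time_s: 16.65
eef_pos: [0.4919, -0.1023, 0.19]
orientation: [-0.32, 0.63, 0.317, 0.633]
contact_force: [1.5, 0.7, -0.4]
width: 0.0579
```

```bash
python3 -c "
from h import *
plan([.5103,-.3478,.18],0.)"
```

```text
t 16.65 p [ 0.4919 -0.1023  0.19  ] z [0.595 0.804 0.002] F [ 1.5  0.7 -0.4] w 0.0579
d mm [  10.6 -160.8 -186.4] rot [0.934 0.004 0.005]
```

>>> arm_command:
  commands:
    - {"dx":2,"dy":-25,"dz":-30,"ax":0.13,"ay":0,"az":0,"hand":1}
    - {"dx":4,"dy":-50,"dz":-58,"ax":0.27,"ay":0,"az":0,"hand":1}
    - {"dx":6,"dy":-76,"dz":-88,"ax":0.4,"ay":0,"az":0,"hand":1}
    - {"dx":8,"dy":-102,"dz":-118,"ax":0.54,"ay":0,"az":0,"hand":1}
    - {"dx":10,"dy":-128,"dz":-148,"ax":0.67,"ay":0,"az":0,"hand":1}
    - {"dx":10,"dy":-155,"dz":-178,"ax":0.81,"ay":0,"az":0,"hand":1}
    - {"dx":10,"dy":-158,"dz":-184,"ax":0.935,"ay":0,"az":0,"hand":1}
    - {"dx":10,"dy":-158,"dz":-184,"ax":0.935,"ay":0,"az":0,"hand":1}

```text
time_s: 17.45
eef_pos: [0.5083, -0.3436, 0.1757]
orientation: [0.0, 0.707, -0.0, 0.707]
contact_force: [0.9, 0.3, 0.8]
width: 0.0858
```

```bash
python3 -c "
from h import *
look(10);plan([.5103,-.3478,.03],0.)
c=eyes.calibration('wrist');w=eyes.snapshot('wrist')
print('pred knob, base',proj('wrist',[.5103,-.3478,.094],c),proj('wrist',[.5103,-.3478,.012],c))
cv2.imwrite('pics/both.png',np.hstack([cv2.resize(cv2.imread('pics/c10.png')[:400,60:540],(400,333)),cv2.resize(w,(400,300),interpolation=cv2.INTER_AREA)[:300].copy() if 0 else np.vstack([cv2.resize(w,(400,300)),np.zeros((33,400,3),np.uint8)])]))
"
```

```text
TCP dock -0.2729 -0.3038 [0.9 0.3 0.8]
t 17.5 p [ 0.5084 -0.3423  0.1759] z [ 1.     0.005 -0.001] F [ 0.5  1.1 -0.1] w 0.0854
d mm [145.9  -5.6   1.9] rot [ 0.005 -0.001 -0.001]
pred knob, base [324.7 253.1] [324.2 214.6]
```

View pics/both.png

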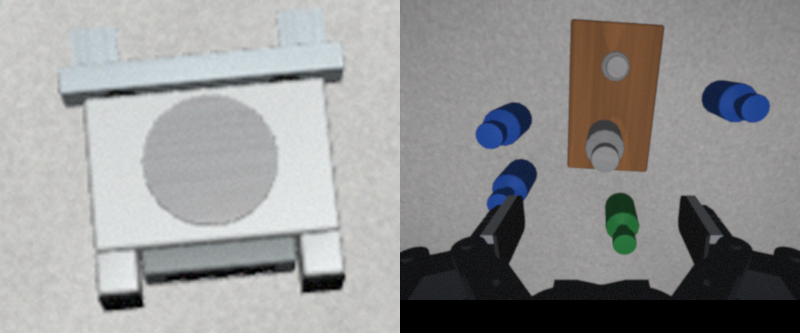

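The left picture shows the balance square, its far edge (87,100)-(323,79) parallel to the bar with both buffers covered. The right one shows the big weight at wrist pixel (326,251), against a prediction of (325,253), so the position holds. Next I descend partway.

>>> arm_command:
  commands:
    - {"dx":20,"dy":-5,"dz":2,"ax":0,"ay":0,"az":0,"hand":0.6}
    - {"dx":50,"dy":-5,"dz":2,"ax":0,"ay":0,"az":0,"hand":0.6}
    - {"dx":65,"dy":-5,"dz":2,"ax":0,"ay":0,"az":0,"hand":0.6}
    - {"dx":65,"dy":-5,"dz":2,"ax":0,"ay":0,"az":0,"hand":0.6}
    - {"dx":65,"dy":-5,"dz":2,"ax":0,"ay":0,"az":0,"hand":0.6}
    - {"dx":65,"dy":-5,"dz":2,"ax":0,"ay":0,"az":0,"hand":0.6}
    - {"dx":65,"dy":-5,"dz":2,"ax":0,"ay":0,"az":0,"hand":0.6}
    - {"dx":65,"dy":-5,"dz":2,"ax":0,"ay":0,"az":0,"hand":0.6}

```text
time_s: 18.35
eef_pos: [0.5116, -0.347, 0.1122]
orientation: [-0.002, 0.707, 0.001, 0.707]
contact_force: [-0.3, -0.0, -0.3]
width: 0.0682
```

```bash
python3 -c "
from h import *
far((164.4,120),(447.6,94.8))
plan([.5103,-.3478,.03],0.)
print('pan',ray('top',220+(210/.833+60)/3,110+160/.833/3,.068))"
```

```text
far mid in dock [-0.0017 -0.0022] yaw -0.003
L pad in dock [-0.1714  0.0813] to go 0.0014 world [0.5831 0.0475]
R pad in dock [-0.1719 -0.0847] to go 0.0019 world [ 0.594  -0.1181]
t 18.35 p [ 0.5116 -0.347   0.1122] z [1.    0.004 0.001] F [-0.3 -0.  -0.3] w 0.0682
d mm [82.2 -0.7 -1.4] rot [0.004 0.001 0.001]
pan [ 0.6943 -0.0279  0.068 ]
```

>>> arm_command:
  commands:
    - {"dx":30,"dy":-1,"dz":-1,"ax":0,"ay":0,"az":0,"hand":0.6}
    - {"dx":60,"dy":-1,"dz":-1,"ax":0,"ay":0,"az":0,"hand":0.6}
    - {"dx":80,"dy":-1,"dz":-1,"ax":0,"ay":0,"az":0,"hand":0.6}
    - {"dx":80,"dy":-1,"dz":-1,"ax":0,"ay":0,"az":0,"hand":0.4}
    - {"dx":80,"dy":-1,"dz":-1,"ax":0,"ay":0,"az":0,"hand":0.1}
    - {"dx":80,"dy":-1,"dz":-1,"ax":0,"ay":0,"az":0,"hand":-0.5}
    - {"dx":80,"dy":-1,"dz":-1,"ax":0,"ay":0,"az":0,"hand":-0.5}
    - {"dx":80,"dy":-1,"dz":-1,"ax":0,"ay":0,"az":0,"hand":-0.5}
  grip_force: 40

```text
time_s: 19.15
eef_pos: [0.5112, -0.3485, 0.0329]
orientation: [-0.002, 0.706, 0.001, 0.708]
contact_force: [-0.1, 0.6, 7.0]
width: 0.0386
```

```bash
python3 -c "
from h import *
plan([.6943,-.0279,.13],0.)"
```

```text
t 19.15 p [ 0.5112 -0.3485  0.0329] z [1.    0.004 0.002] F [-0.1  0.6  7. ] w 0.0386
d mm [-97.3 319.7 184.6] rot [0.004 0.002 0.002]
```

>>> arm_command:
  commands:
    - {"dx":-5,"dy":-1,"dz":-1,"ax":0,"ay":0,"az":0,"hand":-0.5}
    - {"dx":-20,"dy":-1,"dz":-1,"ax":0,"ay":0,"az":0,"hand":-0.5}
    - {"dx":-45,"dy":-1,"dz":-1,"ax":0,"ay":0,"az":0,"hand":-0.5}
    - {"dx":-75,"dy":-1,"dz":-1,"ax":0,"ay":0,"az":0,"hand":-0.5}
    - {"dx":-105,"dy":5,"dz":5,"ax":0,"ay":0,"az":0,"hand":-0.5}
    - {"dx":-125,"dy":20,"dz":12,"ax":0,"ay":0,"az":0,"hand":-0.5}
    - {"dx":-130,"dy":45,"dz":26,"ax":0,"ay":0,"az":0,"hand":-0.5}
    - {"dx":-130,"dy":75,"dz":43,"ax":0,"ay":0,"az":0,"hand":-0.5}

```text
time_s: 19.95
eef_pos: [0.5532, -0.2729, 0.1627]
orientation: [-0.001, 0.707, 0.0, 0.708]
contact_force: [0.5, 0.4, -5.0]
width: 0.0388
```

```bash
python3 -c "
from h import *
plan([.6943,-.0279,.15],0.)"
```

```text
t 19.95 p [ 0.5532 -0.2729  0.1627] z [1.    0.002 0.001] F [ 0.5  0.4 -5. ] w 0.0388
d mm [ 12.6 244.7 141.6] rot [0.002 0.001 0.001]
```

Holding it: the force reads -5 N, which is the weight of 0.5 kg. Now I carry it over the pan.

>>> arm_command:
  commands:
    - {"dx":0,"dy":35,"dz":20,"ax":0,"ay":0,"az":0,"hand":-0.5}
    - {"dx":0,"dy":73,"dz":42,"ax":0,"ay":0,"az":0,"hand":-0.5}
    - {"dx":0,"dy":112,"dz":64,"ax":0,"ay":0,"az":0,"hand":-0.5}
    - {"dx":0,"dy":150,"dz":86,"ax":0,"ay":0,"az":0,"hand":-0.5}
    - {"dx":0,"dy":188,"dz":108,"ax":0,"ay":0,"az":0,"hand":-0.5}
    - {"dx":0,"dy":222,"dz":129,"ax":0,"ay":0,"az":0,"hand":-0.5}
    - {"dx":0,"dy":240,"dz":139,"ax":0,"ay":0,"az":0,"hand":-0.5}
    - {"dx":0,"dy":244,"dz":141,"ax":0,"ay":0,"az":0,"hand":-0.5}

```text
time_s: 20.75
eef_pos: [0.6933, -0.0252, 0.1607]
orientation: [-0.002, 0.707, 0.003, 0.707]
contact_force: [-0.4, -0.4, -5.5]
width: 0.0388
```

```bash
python3 -c "
from h import *
plan([.6943,-.0279,.0889],0.);look(11)"
```

```text
t 20.75 p [ 0.6933 -0.0252  0.1607] z [ 1.     0.007 -0.001] F [-0.4 -0.4 -5.5] w 0.0388
d mm [71.8 -2.7  1.1] rot [ 0.007 -0.001 -0.001]
TCP dock -0.0665 0.0011 [-0.4 -0.4 -5.5]
```

>>> arm_command:
  commands:
    - {"dx":20,"dy":-3,"dz":1,"ax":0,"ay":0,"az":0,"hand":-0.5}
    - {"dx":40,"dy":-3,"dz":1,"ax":0,"ay":0,"az":0,"hand":-0.5}
    - {"dx":55,"dy":-3,"dz":1,"ax":0,"ay":0,"az":0,"hand":-0.5}
    - {"dx":62,"dy":-3,"dz":1,"ax":0,"ay":0,"az":0,"hand":-0.5}
    - {"dx":66,"dy":-3,"dz":1,"ax":0,"ay":0,"az":0,"hand":-0.5}
    - {"dx":67,"dy":-3,"dz":1,"ax":0,"ay":0,"az":0,"hand":-0.5}
    - {"dx":67,"dy":-3,"dz":1,"ax":0,"ay":0,"az":0,"hand":-0.5}
    - {"dx":67,"dy":-3,"dz":1,"ax":0,"ay":0,"az":0,"hand":-0.5}

```text
time_s: 21.6
eef_pos: [0.6944, -0.0312, 0.0952]
orientation: [-0.001, 0.707, 0.001, 0.708]
contact_force: [0.6, -0.3, -5.1]
width: 0.0388
```

>>> arm_command:
  commands:
    - {"dx":1,"dy":1,"dz":0,"ax":0,"ay":0,"az":0,"hand":-0.5}
    - {"dx":2,"dy":2,"dz":0,"ax":0,"ay":0,"az":0,"hand":-0.5}
    - {"dx":3,"dy":2,"dz":0,"ax":0,"ay":0,"az":0,"hand":-0.5}
    - {"dx":4,"dy":2,"dz":0,"ax":0,"ay":0,"az":0,"hand":-0.5}
    - {"dx":5,"dy":2,"dz":0,"ax":0,"ay":0,"az":0,"hand":-0.5}
    - {"dx":6,"dy":2,"dz":0,"ax":0,"ay":0,"az":0,"hand":-0.5}
    - {"dx":6,"dy":2,"dz":0,"ax":0,"ay":0,"az":0,"hand":-0.5}
    - {"dx":6,"dy":2,"dz":0,"ax":0,"ay":0,"az":0,"hand":-0.5}

```text
time_s: 22.4
eef_pos: [0.694, -0.029, 0.089]
orientation: [-0.001, 0.707, 0.001, 0.707]
contact_force: [-3.6, 0.3, 5.3]
width: 0.039
```

Contact: the force went from -5 to +5 N. Opening slowly.

>>> arm_command:
  commands:
    - {"dx":-0.5,"dy":0,"dz":0,"ax":0,"ay":0,"az":0,"hand":-0.1}
    - {"dx":-0.5,"dy":0,"dz":0,"ax":0,"ay":0,"az":0,"hand":0.05}
    - {"dx":-0.5,"dy":0,"dz":0,"ax":0,"ay":0,"az":0,"hand":0.2}
    - {"dx":-0.5,"dy":0,"dz":0,"ax":0,"ay":0,"az":0,"hand":0.4}
    - {"dx":-0.5,"dy":0,"dz":0,"ax":0,"ay":0,"az":0,"hand":0.6}
    - {"dx":-0.5,"dy":0,"dz":0,"ax":0,"ay":0,"az":0,"hand":0.6}
    - {"dx":-0.5,"dy":0,"dz":0,"ax":0,"ay":0,"az":0,"hand":0.6}
    - {"dx":-0.5,"dy":0,"dz":0,"ax":0,"ay":0,"az":0,"hand":0.6}

```text
time_s: 23.2
eef_pos: [0.694, -0.029, 0.0888]
orientation: [-0.001, 0.707, 0.001, 0.707]
contact_force: [0.1, 1.5, 0.6]
width: 0.0684
```

>>> arm_command:
  commands:
    - {"dx":-10,"dy":0,"dz":0,"ax":0,"ay":0,"az":0,"hand":0.6}
    - {"dx":-30,"dy":0,"dz":0,"ax":0,"ay":0,"az":0,"hand":0.6}
    - {"dx":-60,"dy":0,"dz":0,"ax":0,"ay":0,"az":0,"hand":0.6}
    - {"dx":-100,"dy":0,"dz":0,"ax":0,"ay":0,"az":0,"hand":0.6}
    - {"dx":-140,"dy":0,"dz":-20,"ax":0,"ay":0,"az":0,"hand":0.6}
    - {"dx":-150,"dy":0,"dz":-60,"ax":0,"ay":0,"az":0,"hand":0.6}
    - {"dx":-150,"dy":0,"dz":-105,"ax":0,"ay":0,"az":0,"hand":0.6}
    - {"dx":-150,"dy":0,"dz":-150,"ax":0,"ay":0,"az":0,"hand":0.6}

```text
time_s: 24.0
eef_pos: [0.5428, -0.0296, 0.24]
orientation: [-0.002, 0.706, 0.001, 0.708]
contact_force: [-0.8, 0.1, 0.2]
width: 0.0683
```

>>> arm_command:
  commands:
    - {"dx":0,"dy":0,"dz":-45,"ax":0,"ay":0,"az":0,"hand":0.6}
    - {"dx":0,"dy":0,"dz":-90,"ax":0,"ay":0,"az":0,"hand":0.6}
    - {"dx":0,"dy":0,"dz":-130,"ax":0,"ay":0,"az":0,"hand":0.6}
    - {"dx":0,"dy":0,"dz":-150,"ax":0,"ay":0,"az":0,"hand":0.6}
    - {"dx":0,"dy":0,"dz":-150,"ax":0,"ay":0,"az":0,"hand":0.6}
    - {"dx":0,"dy":0,"dz":-150,"ax":0,"ay":0,"az":0,"hand":0.6}
    - {"dx":0,"dy":0,"dz":-150,"ax":0,"ay":0,"az":0,"hand":0.6}
    - {"dx":0,"dy":0,"dz":-150,"ax":0,"ay":0,"az":0,"hand":0.6}

```text
time_s: 24.8
eef_pos: [0.3948, -0.0303, 0.2388]
orientation: [-0.001, 0.707, 0.001, 0.707]
contact_force: [0.9, -0.0, -0.1]
width: 0.0682
```

```bash
python3 -c "
from h import *
look(12)"
```

```text
TCP dock -0.3646 0.0166 [ 0.9 -0.  -0.1]
```

View pics/c12.png

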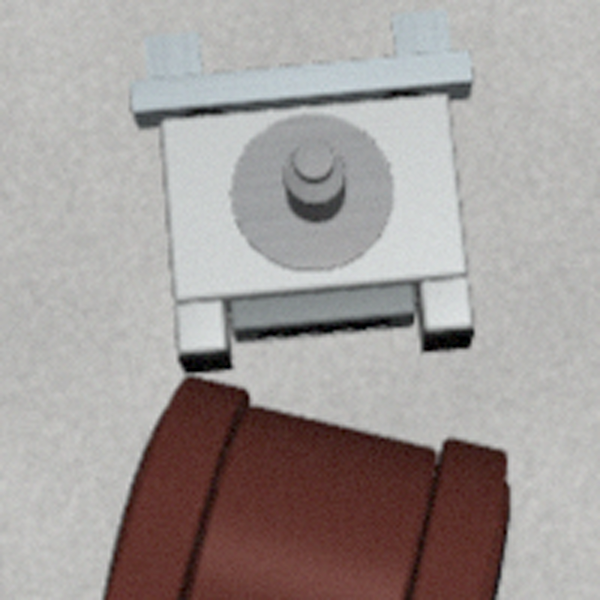

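The weight stands upright mid-pan: its knob is at (314,160), the pan centre at (311,191), and the offset between them comes from height. The balance is still square, its far edge (163,122)-(448,96).

```bash
python3 -c "
from h import *
far((163,122),(448,96))
f=lambda u,v,z:ray('top',220+u/3-.33,110+v/3-.33,z)
print('knob',f(314,160,.15),'pan',f(311,191,.068))
from plant import finish_job;print(finish_job())"
```

```text
far mid in dock [-0.0028 -0.0019] yaw -0.001
L pad in dock [-0.1727  0.0813] to go 0.0027 world [0.5818 0.0474]
R pad in dock [-0.1729 -0.0847] to go 0.0029 world [ 0.5931 -0.1182]
knob [ 0.6921 -0.0298  0.15  ] pan [ 0.6958 -0.0265  0.068 ]
the job is handed in; nothing more can be done
None
```

The job is done and handed in at about 25 s; no verdict was reported. I walked the balance forward with seven alternating pushes on the two pads. The final push on each side stopped at the same finger position, with the force up to about 20–25 N. I then set the 500 g steel weight on the pan with about 5 N of downward push, released it and backed off.

**Last checks, from the final top view:**
- **Balance:** its yaw to the bar is -0.001 rad, and its middle is about 2 mm from the bar's middle.
- **Far face:** the image puts it 2.8 mm short of the buffers. The force stops say it touches them, and the rounded top edge of the balance biased the earlier estimates by 3–4 mm in the same direction. Either way it is within the 6 mm limit.
- **Weight:** it stands upright, about 5 mm from the pan's centre.
- **Robot:** it is clear of everything.
- **Swing on the way:** the largest angle I measured was about 0.09 rad.

I did not measure the smaller weight, the carton or the jar again at the end. The arm's path kept clear of them.

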